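# Change over the bolt jars at the stores counter

## Task

We are changing over from the yellow-capped bolt jar to the blue-capped one, and the two must never stand open together, so the bolts do not get mixed. First screw the yellow cap clockwise fully home, then unscrew the blue cap anticlockwise all the way to its stop. Leave the red-capped jar alone.

Things in the scene. Friction and masses are not known exactly. Their poses are not given: they have to be found in the camera images.
- yellow_grip (a point): Point on the yellow cap's turning axis at gripping height, 143 mm above the table; x along the grip bar to its white-striped end, z up; turns with the cap. Cap: yellow disc 62 mm across, top at 119 mm; upright grip bar on it 54 long, 14 wide, 36 high (top at 155 mm), to be pinched across its width. Clear jar 72 mm across, yellow band, grey collar 84 mm across, round steel foot 90 mm, bolted to the table.
- yellow_cap (a joint): Turn of the yellow cap, rad: 0 = screwed home at a hard stop (bar's white stripe points to the collar's white mark), 1.2 = fully unscrewed at the other stop (stripe to black mark). Grows anticlockwise seen from above. The cap stays on the jar and does not rise; friction 0.08 N m, stays where left. At the start it stands open, between 0.75 and 1.15.
- blue_grip (a point): Point on the blue cap's turning axis at gripping height, 143 mm above the table; x along the grip bar to its white-striped end, z up; turns with the cap. Cap: blue disc 62 mm across, top at 119 mm; upright grip bar on it 54 long, 14 wide, 36 high (top at 155 mm), to be pinched across its width. Clear jar 72 mm across, blue band, grey collar 84 mm across, round steel foot 90 mm, bolted to the table.
- blue_cap (a joint): Turn of the blue cap, rad: 0 = screwed home at a hard stop (bar's white stripe points to the collar's white mark), 1.2 = fully unscrewed at the other stop (stripe to black mark). Grows anticlockwise seen from above. The cap stays on the jar and does not rise; friction 0.08 N m, stays where left. At the start it is closed, between 0 and 0.06.
- red_jar: A third jar, same make and size, with red cap and band, closed, bolted down. Origin: centre of the underside of its foot, on the table; z up. The three jars stand side by side in any order, centres at least 140 mm apart; loose bolts, a collar, a wrench and a small carton, none taller than 75 mm, lie among and around them.

How it is judged:
On the way, in this order (a step that is already met when the one before it is completed fails the run):
1. the yellow cap is screwed home (within 0.2 rad of its closed stop) while the blue one is still closed (under 0.25 rad) (value of joint yellow_cap below 0.2 rad and value of joint blue_cap below 0.25 rad), for 0.2 s.
2. the blue cap is unscrewed to within 0.2 rad of its open stop (value of joint blue_cap above 1 rad), for 0.2 s.
At the end, for the whole second after the job is handed in: The yellow cap is screwed home (joint below 0.2 rad), the blue cap is unscrewed to its stop (joint above 1.0 of 1.2 rad), and both are at rest (value of joint yellow_cap below 0.2 rad and value of joint blue_cap above 1 rad and velocity of joint yellow_cap between -0.05 and 0.05 rad/s and velocity of joint blue_cap between -0.05 and 0.05 rad/s); the robot touches nothing.
It fails at once if both the yellow and the blue jar stand open: the blue cap is past 0.25 rad while the yellow one is too (value of joint each of yellow_cap, blue_cap above 0.25 rad).
It fails at once if the red-capped jar is pushed or gripped with more than 3 N (contact force between red_jar and anything else above 3 N).
It also fails if it takes over 48 s, if anything falls off the work surface, if the arm or the gripper's body presses on something with over 40 N, if the wrist force passes 120 N, or if a joint passes its speed limit or range.

## Robot

A 6-joint arm with a two-finger parallel gripper is mounted at the origin on the work surface. World frame = base frame: x ahead of the robot, y to its left, z up, the work surface at z = 0. Lengths are in m, angles in rad, forces in N, time in s.
With the tool pointing down it reaches from about 0.275 to 0.75 m from the base axis. Payload 10.2 kg.
Tool frame: the origin (TCP) lies at the very end of the fingers, on their centre line; the grasp point (between the pads) lies 19 mm behind it (grip_point_offset is the distance from the TCP to the grasp point, in m); z points along the fingers, y is the line along which they close (so a half turn about z gives the same grasp; the last joint's range is limited). The gripper opens to 85 mm and grips with 20 to 120 N. Pads are 22 mm wide; open, the fingers measure 114 mm over their backs; the gripper's body (76 mm by 85 mm) begins 54 mm behind the grasp point. The pads swing forward as they close: fully open they stand 13 mm farther back than shut.
Start: joints at [0.883, 0.313, 1.498, -0, 1.331, -0.223], TCP at [0.235, 0.469, 0.231] pointing down, gripper open.
Joint ranges: [-2.94, 2.94], [-0.97, 2.17], [0.19, 2.56], [-1.23, 4.37], [0.02, 3.11], [-2.88, 2.88]. Speed limits (rad/s): [2.39, 2.39, 3.01, 3.14, 3.14, 3.14].

## Interface

Orientations are given as a 3x3 rotation matrix whose columns are the frame's x, y, z axes.
In Python, from plant import * gives the robot as it stands.
- The arm moves only by the tool move_arm, never from a script. Its argument "rows" is a list of rows, each an object with "xyz": the shift along the tool's x, y, z in mm, a list of three; "dr": the turn, a rotation vector about the tool's x, y, z in degrees, a list of three; "hand": the finger opening in mm, from 0 to 85.4. A call has 1 to 5 rows; each row is the pose to reach, as a shift and turn from the pose commanded when the call began, along the tool's axes at that moment; what a row does not reach only later rows make up. A row lasts 1/10 s, in which the tool goes at most 50 mm and 8.59 degrees, less where a joint would pass 70% of its speed; a pose out of reach is approached as far as the arm can. A call with a gripper value outside its range is refused whole. The fingers move at their own pace and stop on an object; the grip force is fixed at half the most. Time passes only in rows, so rows that repeat a pose let the fingers close. It gives the time, the measured TCP pose, the force, the opening and the grip force at its end, in the units of the state.
- observe(): the state, without advancing time (a new reading comes with each control period).
- read_camera(name): name is "scene" or "top" or "wrist"; returns (picture, depth): 400x640x3 uint8, red, green, blue; 400x640 float32, m along the optical axis (not along the pixel's ray), 0 where there is no reading.
- calibration(name): a dict with "fx", "fy", "cx", "cy" (pixels), "dist_coeffs" ([k1, k2, p1, p2, k3] as OpenCV has them; the pictures are not rectified), "position" and "rotation" of the camera in the world. Camera axes: x right, y down, z forward; pixel columns grow to the right and rows downward; lengths in m; the calibration is good to about 2 mm. A picture is of the moment at which its call begins: read the wrist's pose just before it. calibration takes no time and is no camera call; for the wrist camera it gives the pose at the moment of the call.
- finish_job(): hands the job in; it is judged then, once.
Trained networks look in the newest picture that a camera, given by its name, has taken for a name from the list of things; names that differ only in an ending like _2 or _b are one class to them, and where a whole thing is asked for, a point or a joint stands for the part that bears it (a point fixed in the world has none). Each returns a list of dicts, best first, with "score" (0 to 1); they miss things now and then, are a little off and sometimes report something else, mostly with a low value. They report only what shows in the picture. A call takes as long as a camera call.
- look_for(camera, name): "position" ([x, y, z] in m, in the coordinates of the camera as it stood for that picture, good to about 4 mm: the middle of the surface that is visible of it).
- pinpoint(camera, name): "position" ([x, y, z] in m, in the coordinates of the camera as it stood for that picture, good to about 4 mm: a listed point, or the origin of a listed thing).
The state is a dict: "t": time; "q": joint angles; "qd": joint speeds; "joint_efforts": joint torques, N m; "tool_pos": TCP position; "tcp_rot": TCP orientation; "wrist_force": force on the tool from outside, world axes, zero at the start; "wrist_torque": the same for the moment, N m; "opening": opening from 0.0 (shut) to 1.0 (fully open); "grasp_force": force on a finger pad.
Only numpy, scipy, OpenCV 4.12 (cv2) and the standard library are available. Lean on these libraries where they do the work, as an engineer would, in place of code of your own. Each camera call takes 0.05 s, during which the arm holds its last target. There are 200 camera calls.

## Working session

There is one attempt and no reset: what is moved stays moved. The work goes in short steps, Python scripts to look and compute and a tool call to move; the robot and the scene stay as the last step left them, time stands still between calls to the robot, and variables do not carry over. Pictures are saved under pics/ and viewed, at most 10 in all, crops included, and the job is handed in when it is done.

Besides the shell and the picture viewer there is one more tool, called as name([rows], argument=value, ...), one row to a line, values as JSON. move_arm: Moves the arm, as the interface text tells. Its arguments: {"type":"object","properties":{"rows":{"type":"array","items":{"type":"object","properties":{"xyz":{"type":"array","items":{"type":"number"}},"dr":{"type":"array","items":{"type":"number"}},"hand":{"type":"number"}}}}},"required":["rows"]}

```bash
mkdir -p pics
cat > h.py <<'E'
from plant import *
import numpy as np, cv2
def world(c,p):
    return np.array(c["rotation"])@np.array(p)+np.array(c["position"])
def save(im,n): cv2.imwrite("pics/"+n,im[:,:,::-1])
E
python3 - <<'E'
from h import *
np.set_printoptions(precision=4,suppress=True)
s=observe();print(s["t"],s["tool_pos"],np.array(s["tcp_rot"]))
for cam in("top","scene"):
    im,d=read_camera(cam);c=calibration(cam);save(im,cam+"0.png")
    print(cam,c["position"],np.array(c["rotation"]).tolist(),c["fx"],c["cx"],c["cy"])
    for n in("yellow_grip","blue_grip","red_jar"):
        for r in pinpoint(cam,n)[:2]: print(n,round(r["score"],2),world(c,r["position"]))
print(observe()["t"])
E
```

```text
0.0 [0.2352 0.4691 0.2307] [[-0.8939  0.4483 -0.0009]
 [ 0.4483  0.8939 -0.0011]
 [ 0.0003 -0.0013 -1.    ]]
top [0.3922 0.0171 0.8859] [[0.00121011887631774, -0.987861159573107, 0.1553346871087777], [-0.999542101729185, -0.005891350835492492, -0.02967960336892628], [0.03023445853837665, -0.15522764377587467, -0.9874159488911862]] 418.6672471259691 316.03259673812755 200.37948031769383
yellow_grip 0.72 [ 0.5916 -0.0171  0.1358]
blue_grip 0.85 [ 0.4723 -0.1914  0.1475]
red_jar 0.88 [0.544  0.2189 0.0024]
scene [ 0.8946 -0.6219  0.745 ] [[0.8724463850421675, 0.31331722744936463, -0.37505948889515744], [0.48840212782873266, -0.5862123166750274, 0.6463888004219006], [-0.01733974507367129, -0.7471194246985822, -0.6644636171219908]] 473.1190950521995 318.7849127857748 195.10957444416255
yellow_grip 0.6 [ 0.5896 -0.0193  0.1439]
blue_grip 0.97 [ 0.4724 -0.192   0.1458]
red_jar 0.64 [ 0.5404  0.2203 -0.0015]
0.4
```

View pics/top0.png

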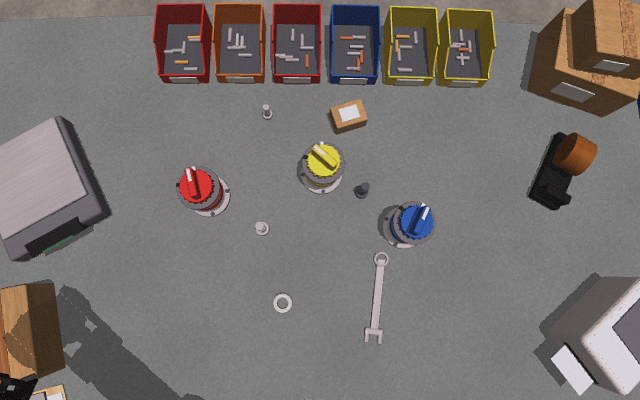

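View pics/scene0.png

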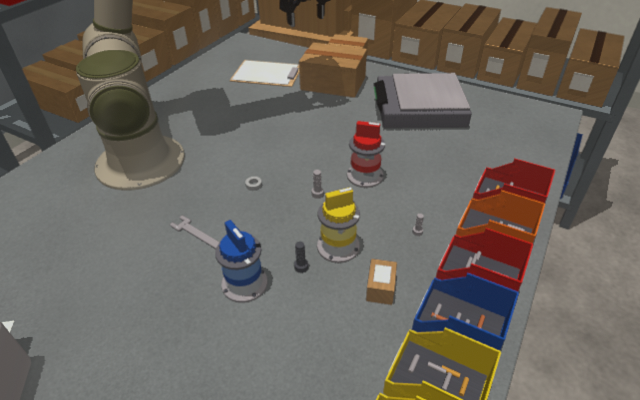

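The top view shows yellow at (323,160), blue at (417,222) and red at (197,187), which agrees with the networks. Next I measure the bar directions from depth and look at a zoomed crop for the stripe ends.

```bash
cat >> h.py <<'E'
def cloud(cam,im,d,c):
    K=np.array([[c["fx"],0,c["cx"]],[0,c["fy"],c["cy"]],[0,0,1]])
    v,u=np.mgrid[0:400,0:640]
    p=cv2.undistortPoints(np.stack([u,v],-1).reshape(-1,1,2).astype(np.float32),K,np.array(c["dist_coeffs"])).reshape(400,640,2)
    P=np.dstack([p[...,0]*d,p[...,1]*d,d])
    return P@np.array(c["rotation"]).T+np.array(c["position"])
def bar(W,im,d,xy,zlo=.151,zhi=.16):
    m=(d>0)&(np.hypot(W[...,0]-xy[0],W[...,1]-xy[1])<.042)&(W[...,2]>zlo-.003)&(W[...,2]<zhi+.003)
    P=W[m];c=im[m].astype(int)
    (cx,cy),(w,h),a=r=cv2.minAreaRect((P[:,:2]*1000).astype(np.float32))
    e=np.linalg.eigh(np.cov(P[:,:2].T))[1][:,1]
    wh=c.min(1)>130
    wc=P[wh,:2].mean(0) if wh.any() else np.array([np.nan]*2)
    if (wc-P[:,:2].mean(0))@e<0:e=-e
    print("n",len(P),"mean",P.mean(0),"rect",cx,cy,w,h,a,"white",wh.sum(),wc,"ang",np.degrees(np.arctan2(e[1],e[0])))
E
python3 - <<'E'
from h import *
np.set_printoptions(precision=4,suppress=True)
ims=[]
for cam in("top","scene"):
    im,d=read_camera(cam);c=calibration(cam);W=cloud(cam,im,d,c)
    for n,xy in(("y",(.5906,-.018)),("b",(.4723,-.1917))):
        print(cam,n);bar(W,im,d,xy)
    for (x,y) in (((323,163),(412,222)) if cam=="top" else ((340,212),(240,248))):
        ims.append(cv2.resize(im[y-35:y+35,x-40:x+40],None,fx=5,fy=4.2*5/4.2,interpolation=cv2.INTER_CUBIC)[:300])
save(np.vstack([np.hstack(ims[:2]),np.hstack(ims[2:])]),"crop.png")
E
```

```text
top y
n 236 mean [ 0.5891 -0.0203  0.1545] rect 589.7297973632812 -20.74636459350586 53.77063751220703 14.491878509521484 49.61628723144531 white 48 [ 0.5987 -0.0101] ang 49.3598392435229
top b
n 249 mean [ 0.473  -0.1927  0.1546] rect 473.17877197265625 -193.72821044921875 14.786279678344727 53.260986328125 64.18936920166016 white 46 [ 0.4856 -0.1996] ang -25.802468368422986
scene y
n 193 mean [ 0.591  -0.0247  0.1533] rect 590.1792602539062 -23.69451332092285 52.64753723144531 17.163501739501953 53.95793914794922 white 28 [ 0.5977 -0.0108] ang 47.693795236305775
scene b
n 203 mean [ 0.4761 -0.1983  0.154 ] rect 473.7733459472656 -196.1505126953125 14.136483192443848 55.181331634521484 63.94886779785156 white 41 [ 0.4846 -0.2001] ang -25.460792632227907
```

View pics/crop.png

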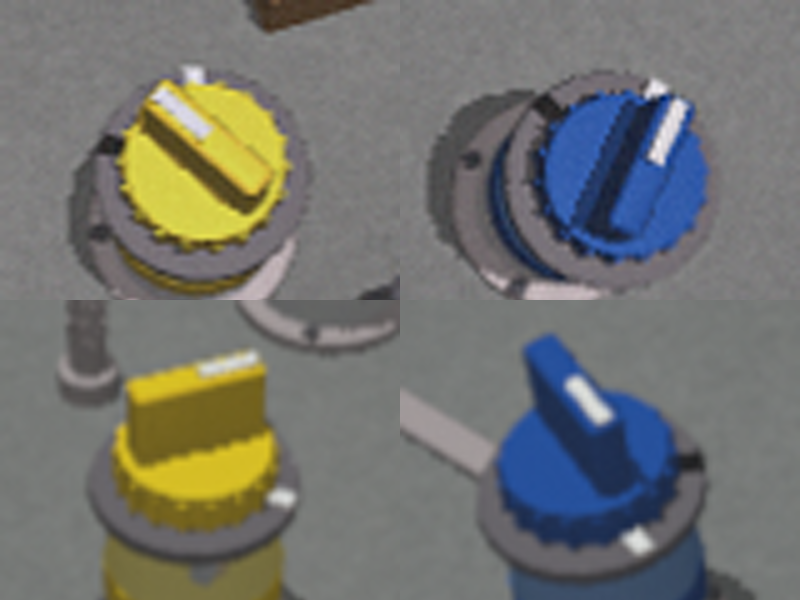

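The crops show both stripes. Yellow's stripe points up-left, away from the white mark at the top (open). Blue's stripe is at its white mark (closed). The bar tops measure z≈0.154 and the footprints 54x14, both as expected.

```bash
cat >> h.py <<'E'
from scipy.spatial.transform import Rotation as Ro
def go(x,y,z,yaw):
    s=observe();R=np.array(s["tcp_rot"]);a=np.radians(yaw)
    T=np.array([[np.cos(a),np.sin(a),0],[np.sin(a),-np.cos(a),0],[0,0,-1]])
    print("t",s["t"],"xyz",np.round(R.T@(np.array([x,y,z])-s["tool_pos"])*1000,1),"dr",np.round(np.degrees(Ro.from_matrix(R.T@T).as_rotvec()),2))
E
python3 -c "
from h import *
go(.590,-.0205,.23,49.3)"
```

```text
t 0.5 xyz [-536.6 -278.8    1.3] dr [ -0.     0.   104.07]
```

move_arm([
  {"xyz": [-210,-110,0],"dr": [0,0,43],"hand": 60},
  {"xyz": [-210,-110,0],"dr": [0,0,43],"hand": 60},
  {"xyz": [-210,-110,0],"dr": [0,0,43],"hand": 60},
  {"xyz": [-210,-110,0],"dr": [0,0,43],"hand": 60},
  {"xyz": [-210,-110,0],"dr": [0,0,43],"hand": 60},
])

```text
t: 1.0
tool_pos: [0.3749, 0.2746, 0.2315]
tcp_rot: [[-0.342, 0.94, 0.001], [0.94, 0.342, -0.0], [-0.0, 0.0, -1.0]]
wrist_force: [0.8, 0.4, -0.6]
opening: 0.699
grasp_force: 0.0
```

```bash
python3 -c "
from h import *
go(.590,-.0205,.23,49.3)"
```

```text
t 1.0 xyz [-350.8  101.3    1.6] dr [ 3.000e-02 -0.000e+00  6.068e+01]
```

move_arm([
  {"xyz": [-351,101,0],"dr": [0,0,61],"hand": 60},
  {"xyz": [-351,101,0],"dr": [0,0,61],"hand": 60},
  {"xyz": [-351,101,0],"dr": [0,0,61],"hand": 60},
  {"xyz": [-351,101,0],"dr": [0,0,61],"hand": 60},
  {"xyz": [-351,101,0],"dr": [0,0,61],"hand": 60},
])

```text
t: 1.5
tool_pos: [0.5232, 0.0738, 0.2314]
tcp_rot: [[0.39, 0.921, 0.0], [0.921, -0.39, 0.0], [0.0, 0.0, -1.0]]
wrist_force: [0.3, 1.0, -0.7]
opening: 0.704
grasp_force: 0.0
```

```bash
python3 -c "
from h import *
go(.590,-.0205,.23,49.3)"
```

```text
t 1.5 xyz [-60.8  98.3   1.5] dr [ 1.000e-02 -1.000e-02  1.775e+01]
```

move_arm([
  {"xyz": [-61,98,0],"dr": [0,0,17.8],"hand": 60},
  {"xyz": [-61,98,0],"dr": [0,0,17.8],"hand": 60},
  {"xyz": [-61,98,0],"dr": [0,0,17.8],"hand": 60},
  {"xyz": [-61,98,0],"dr": [0,0,17.8],"hand": 60},
])

```text
t: 1.9
tool_pos: [0.59, -0.0202, 0.2305]
tcp_rot: [[0.65, 0.76, -0.001], [0.76, -0.65, 0.0], [-0.001, -0.001, -1.0]]
wrist_force: [1.0, 1.1, -0.7]
opening: 0.7
grasp_force: 0.0
```

Run:
```python
from h import *
go(.590,-.0205,.127,49.3)
c=calibration("wrist");im,d=read_camera("wrist");save(im,"w1.png")
W=cloud("wrist",im,d,c)
try: bar(W,im,d,(.590,-.0205))
except Exception as e: print(e)
for r in pinpoint("wrist","yellow_grip")[:2]: print(r["score"],world(c,r["position"]))
```

```text
t 1.9 xyz [ -0.2   0.2 103.5] dr [-0.03  0.03  0.16]
n 1638 mean [ 0.59158037 -0.01862419  0.1544057 ] rect 590.712890625 -19.6923828125 53.51494216918945 13.966642379760742 48.05950164794922 white 313 [ 0.59876584 -0.00942972] ang 48.29447247835203
0.89 [ 0.58845531 -0.02244292  0.14331668]
```

View pics/w1.png

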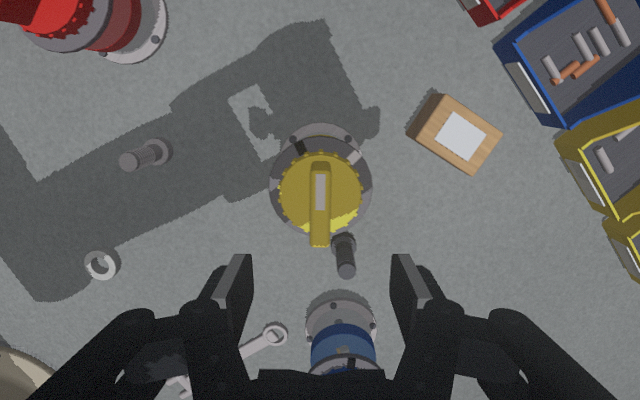

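The wrist view shows the yellow bar at (320,205), upright between the fingers. It measures (0.5907,-0.0197), 48.2°, z 0.154, in agreement with the other views. Descending and gripping.

move_arm([
  {"xyz": [0.7,0,50],"dr": [0,0,0.8],"hand": 60},
  {"xyz": [0.7,0,100],"dr": [0,0,0.8],"hand": 60},
  {"xyz": [0.7,0,103],"dr": [0,0,0.8],"hand": 60},
  {"xyz": [0.7,0,103],"dr": [0,0,0.8],"hand": 0},
  {"xyz": [0.7,0,103],"dr": [0,0,0.8],"hand": 0},
])

```text
t: 2.5
tool_pos: [0.591, -0.0174, 0.1314]
tcp_rot: [[0.658, 0.753, 0.005], [0.753, -0.658, -0.001], [0.002, 0.004, -1.0]]
wrist_force: [0.6, -0.0, -0.4]
opening: 0.377
grasp_force: 0.0
```

move_arm([
  {"xyz": [0,0,0],"dr": [0,0,0],"hand": 0},
  {"xyz": [0,0,0],"dr": [0,0,0],"hand": 0},
])

```text
t: 2.7
tool_pos: [0.5911, -0.0179, 0.131]
tcp_rot: [[0.658, 0.753, 0.005], [0.753, -0.658, -0.001], [0.002, 0.005, -1.0]]
wrist_force: [1.1, -0.4, 6.7]
opening: 0.151
grasp_force: 60.6
```

move_arm([
  {"xyz": [0,0,0],"dr": [0,0,8],"hand": 0},
  {"xyz": [0,0,0],"dr": [0,0,16],"hand": 0},
  {"xyz": [0,0,0],"dr": [0,0,24],"hand": 0},
  {"xyz": [0,0,0],"dr": [0,0,32],"hand": 0},
  {"xyz": [0,0,0],"dr": [0,0,38],"hand": 0},
])

```text
t: 3.2
tool_pos: [0.5917, -0.0188, 0.131]
tcp_rot: [[0.983, 0.183, 0.006], [0.183, -0.983, -0.003], [0.006, 0.004, -1.0]]
wrist_force: [3.3, -5.3, 4.9]
opening: 0.149
grasp_force: 60.2
```

Run:
```python
from h import *
np.set_printoptions(precision=4,suppress=True)
s=observe();print(s["wrist_force"],s["wrist_torque"],s["grasp_force"])
R=np.array(s["tcp_rot"]);print(np.degrees(np.arctan2(R[1,0],R[0,0])))
im,d=read_camera("top");c=calibration("top")
W=cloud("top",im,d,c)
ims=[]
# also white/black mark angle on collar from initial-type view
from_=cv2.imread("pics/top0.png")[:,:,::-1].astype(int)
for n,xy in(("y",(.5907,-.0197)),("b",(.4731,-.1932))):
    r=np.hypot(W[...,0]-xy[0],W[...,1]-xy[1]);m=(d>0)&(r>.033)&(r<.046)&(W[...,2]>.07)&(W[...,2]<.115)
    for nm,k in(("white",from_.min(2)>165),("black",from_.max(2)<50)):
        P=W[m&k]
        if len(P):
            e=P[:,:2].mean(0)-xy;print(n,nm,len(P),P[:,2].mean(),np.degrees(np.arctan2(e[1],e[0])))
```

```text
[ 3.2888 -5.3475  4.8919] [-0.7458 -0.4891  0.1489] 60.20700931549072
10.522681166102617
b white 9 0.10518186345400755 -25.775383180125242
b black 16 0.10353260449331983 40.748033908329404
```

Run:
```python
from h import *
c=calibration("top");K=np.array([[c["fx"],0,c["cx"]],[0,c["fy"],c["cy"]],[0,0,1]])
for n,u in(("white",(321.6,143.5)),("black",(305,156.6))):
    p=cv2.undistortPoints(np.array([[u]],np.float32),K,np.array(c["dist_coeffs"])).ravel()
    r=np.array(c["rotation"])@[p[0],p[1],1];P=np.array(c["position"]);w=P+r*(.104-P[2])/r[2]
    e=w[:2]-[.5907,-.0197];print(n,w,np.hypot(*e),np.degrees(np.arctan2(e[1],e[0])))
```

```text
white [ 0.62676178 -0.01708076  0.104     ] 0.03615677466283618 4.154206336895576
black [0.60029273 0.01490722 0.104     ] 0.03591211985200748 74.50723331968986
```

move_arm([
  {"xyz": [0,0,0],"dr": [0,0,3],"hand": 0},
  {"xyz": [0,0,0],"dr": [0,0,6],"hand": 0},
  {"xyz": [0,0,0],"dr": [0,0,6],"hand": 0},
])

```text
t: 3.55
tool_pos: [0.5917, -0.019, 0.131]
tcp_rot: [[0.997, 0.083, 0.007], [0.083, -0.997, -0.003], [0.006, 0.004, -1.0]]
wrist_force: [3.4, -5.6, 4.8]
opening: 0.149
grasp_force: 60.2
```

move_arm([
  {"xyz": [0,0,0],"dr": [0,0,2],"hand": 0},
  {"xyz": [0,0,0],"dr": [0,0,3],"hand": 0},
  {"xyz": [0,0,0],"dr": [0,0,3],"hand": 0},
])

```text
t: 3.85
tool_pos: [0.5917, -0.019, 0.131]
tcp_rot: [[0.999, 0.034, 0.006], [0.034, -0.999, -0.004], [0.006, 0.004, -1.0]]
wrist_force: [5.1, -5.5, 4.4]
opening: 0.155
grasp_force: 67.6
```

Run:
```python
from h import *
s=observe();print(s["wrist_torque"],s["wrist_force"]);R=np.array(s["tcp_rot"]);print(np.degrees(np.arctan2(R[1,0],R[0,0])))
```

```text
[-0.82370295 -0.50870314  1.45974145] [ 5.0785808  -5.47891377  4.42492832]
1.9675999988918966
```

The wrist torque rose from 0.15 to 1.46 N m at the expected angle, so the yellow cap is against its stop. Releasing and rising.

move_arm([
  {"xyz": [0,0,0],"dr": [0,0,-1],"hand": 60},
  {"xyz": [0,0,0],"dr": [0,0,-1],"hand": 60},
  {"xyz": [0,0,0],"dr": [0,0,-1],"hand": 60},
  {"xyz": [0,0,-50],"dr": [0,0,-1],"hand": 60},
  {"xyz": [0,0,-100],"dr": [0,0,-1],"hand": 60},
])

```text
t: 4.35
tool_pos: [0.5891, -0.0174, 0.2289]
tcp_rot: [[0.999, 0.049, -0.003], [0.049, -0.999, 0.001], [-0.003, -0.001, -1.0]]
wrist_force: [0.6, 0.3, 1.5]
opening: 0.699
grasp_force: 0.0
```

```bash
python3 -c "
from h import *
go(.4731,-.1932,.23,-25.7)"
```

```text
t 4.35 xyz [-124.5  169.9   -0.9] dr [-1.000e-02  1.800e-01  2.851e+01]
```

move_arm([
  {"xyz": [-124.5,170,0],"dr": [0,0,28.5],"hand": 60},
  {"xyz": [-124.5,170,0],"dr": [0,0,28.5],"hand": 60},
  {"xyz": [-124.5,170,0],"dr": [0,0,28.5],"hand": 60},
  {"xyz": [-124.5,170,0],"dr": [0,0,28.5],"hand": 60},
  {"xyz": [-124.5,170,0],"dr": [0,0,28.5],"hand": 60},
])

```text
t: 4.85
tool_pos: [0.4717, -0.1967, 0.2286]
tcp_rot: [[0.899, -0.438, -0.0], [-0.438, -0.899, -0.001], [-0.0, 0.001, -1.0]]
wrist_force: [0.2, 0.5, 0.4]
opening: 0.704
grasp_force: 0.0
```

Run:
```python
from h import *
go(.4731,-.1932,.127,-25.7)
c=calibration("wrist");im,d=read_camera("wrist");save(im,"w2.png")
W=cloud("wrist",im,d,c);bar(W,im,d,(.4731,-.1932))
for r in pinpoint("wrist","blue_grip")[:2]: print(r["score"],world(c,r["position"]))
im,d=read_camera("top");c=calibration("top");bar(cloud("top",im,d,c),im,d,(.5907,-.0197))
im,d=read_camera("scene");c=calibration("scene");bar(cloud("scene",im,d,c),im,d,(.5907,-.0197));save(im,"scene2.png")
```

```text
t 4.85 xyz [ -0.2  -3.8 101.6] dr [ 0.04  0.01 -0.3 ]
n 1695 mean [ 0.4756477  -0.19516394  0.15446228] rect 474.28387451171875 -194.28530883789062 13.953383445739746 53.51409149169922 64.23451232910156 white 312 [ 0.48508563 -0.19999591] ang -25.777486044241705
0.92 [ 0.47808185 -0.19147803  0.1408451 ]
n 228 mean [ 0.58896398 -0.02044122  0.15465664] rect 589.7444458007812 -20.63334846496582 53.88188934326172 13.966126441955566 5.028374195098877 white 51 [ 0.6031732  -0.01873723] ang 4.6744872669742685
n 190 mean [ 0.59107327 -0.02429655  0.15344435] rect 589.7201538085938 -22.27307891845703 54.32255172729492 15.850131034851074 4.050942897796631 white 32 [ 0.60231101 -0.01931098] ang 4.870159264139459
```

View pics/w2.png

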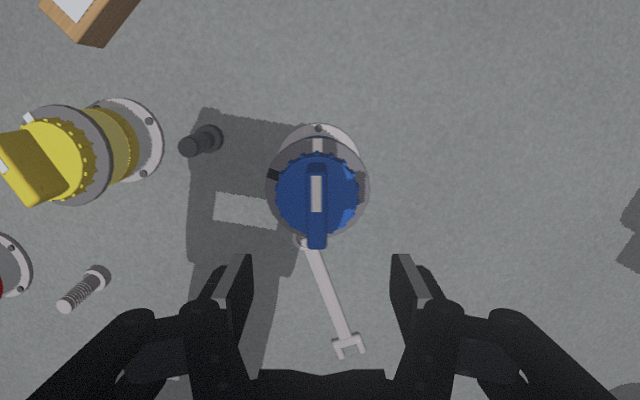

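View pics/scene2.png

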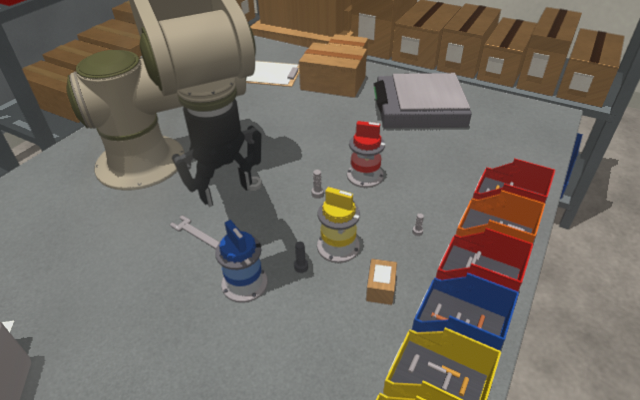

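The wrist view shows the blue bar at (318,205), aligned with the fingers and its stripe at the white mark. Yellow now measures 4.7°, which matches its white mark, so it is closed. Gripping blue.

move_arm([
  {"xyz": [1,-3.3,50],"dr": [0,0,0],"hand": 60},
  {"xyz": [1,-3.3,97],"dr": [0,0,0],"hand": 60},
  {"xyz": [1,-3.3,99],"dr": [0,0,0],"hand": 60},
  {"xyz": [1,-3.3,99],"dr": [0,0,0],"hand": 0},
  {"xyz": [1,-3.3,99],"dr": [0,0,0],"hand": 0},
])

```text
t: 5.55
tool_pos: [0.4776, -0.1912, 0.1317]
tcp_rot: [[0.902, -0.432, 0.003], [-0.432, -0.902, -0.002], [0.004, 0.001, -1.0]]
wrist_force: [0.6, -0.0, -0.8]
opening: 0.37
grasp_force: 0.0
```

move_arm([
  {"xyz": [0,0,0],"dr": [0,0,0],"hand": 0},
  {"xyz": [0,0,0],"dr": [0,0,0],"hand": 0},
])

```text
t: 5.75
tool_pos: [0.4764, -0.1938, 0.132]
tcp_rot: [[0.902, -0.433, 0.001], [-0.433, -0.902, -0.007], [0.004, 0.006, -1.0]]
wrist_force: [-9.2, -12.0, 7.6]
opening: 0.153
grasp_force: 60.6
```

move_arm([
  {"xyz": [-1,2,0],"dr": [0,0,-8],"hand": 0},
  {"xyz": [-1,2,0],"dr": [0,0,-16],"hand": 0},
  {"xyz": [-1,2,0],"dr": [0,0,-24],"hand": 0},
  {"xyz": [-1,2,0],"dr": [0,0,-32],"hand": 0},
  {"xyz": [-1,2,0],"dr": [0,0,-40],"hand": 0},
])

```text
t: 6.25
tool_pos: [0.4761, -0.1925, 0.132]
tcp_rot: [[0.968, 0.252, 0.005], [0.252, -0.968, -0.001], [0.005, 0.002, -1.0]]
wrist_force: [2.6, 5.5, 8.4]
opening: 0.15
grasp_force: 61.1
```

move_arm([
  {"xyz": [0,0,0],"dr": [0,0,-8],"hand": 0},
  {"xyz": [0,0,0],"dr": [0,0,-16],"hand": 0},
  {"xyz": [0,0,0],"dr": [0,0,-22],"hand": 0},
  {"xyz": [0,0,0],"dr": [0,0,-25],"hand": 0},
  {"xyz": [0,0,0],"dr": [0,0,-25],"hand": 0},
])

```text
t: 6.75
tool_pos: [0.4755, -0.1916, 0.132]
tcp_rot: [[0.773, 0.635, 0.004], [0.635, -0.773, 0.001], [0.003, 0.002, -1.0]]
wrist_force: [-0.4, 7.8, 11.1]
opening: 0.151
grasp_force: 61.5
```

Run:
```python
from h import *
s=observe();print(s["wrist_torque"],s["wrist_force"]);R=np.array(s["tcp_rot"]);print(np.degrees(np.arctan2(R[1,0],R[0,0])))
```

```text
[1.78580699 0.13545164 0.06162743] [-0.40659125  7.83742903 11.06610733]
39.41235120525647
```

move_arm([
  {"xyz": [0,0,0],"dr": [0,0,-3],"hand": 0},
  {"xyz": [0,0,0],"dr": [0,0,-5],"hand": 0},
  {"xyz": [0,0,0],"dr": [0,0,-5],"hand": 0},
])

```text
t: 7.05
tool_pos: [0.4754, -0.1916, 0.132]
tcp_rot: [[0.716, 0.698, 0.004], [0.698, -0.716, 0.001], [0.003, 0.002, -1.0]]
wrist_force: [-1.3, 9.1, 12.3]
opening: 0.149
grasp_force: 63.2
```

Run:
```python
from h import *
s=observe();print(s["wrist_torque"],s["wrist_force"]);R=np.array(s["tcp_rot"]);print(np.degrees(np.arctan2(R[1,0],R[0,0])))
```

```text
[ 1.63701416  0.3497009  -1.07878838] [-1.26634477  9.11468911 12.26345093]
44.25298667493007
```

The torque jumped to −1.08 N m, so the blue cap is against its open stop. Releasing, rising and moving clear.

move_arm([
  {"xyz": [0,0,0],"dr": [0,0,1],"hand": 60},
  {"xyz": [0,0,0],"dr": [0,0,1],"hand": 60},
  {"xyz": [0,0,0],"dr": [0,0,1],"hand": 60},
  {"xyz": [0,0,-50],"dr": [0,0,1],"hand": 60},
  {"xyz": [0,0,-100],"dr": [0,0,1],"hand": 60},
])

```text
t: 7.55
tool_pos: [0.4738, -0.1922, 0.2301]
tcp_rot: [[0.727, 0.686, -0.002], [0.686, -0.727, 0.001], [-0.001, -0.002, -1.0]]
wrist_force: [0.4, -0.9, 1.3]
opening: 0.704
grasp_force: 0.0
```

move_arm([
  {"xyz": [-60,0,-30],"dr": [0,0,0],"hand": 60},
  {"xyz": [-60,0,-30],"dr": [0,0,0],"hand": 60},
  {"xyz": [-60,0,-30],"dr": [0,0,0],"hand": 60},
  {"xyz": [-60,0,-30],"dr": [0,0,0],"hand": 60},
])

```text
t: 7.95
tool_pos: [0.4308, -0.2335, 0.259]
tcp_rot: [[0.728, 0.686, -0.0], [0.686, -0.728, 0.0], [0.0, -0.0, -1.0]]
wrist_force: [0.4, 0.8, 0.2]
opening: 0.702
grasp_force: 0.0
```

Run:
```python
from h import *
print(observe()["tool_pos"],observe()["wrist_force"])
for cam in("top","scene"):
    im,d=read_camera(cam);c=calibration(cam);W=cloud(cam,im,d,c);save(im,cam+"3.png")
    for xy in((.5907,-.0197),(.4740,-.1940)):
        try: bar(W,im,d,xy)
        except Exception as e: print("fail")
```

```text
[ 0.43081234 -0.23346618  0.25901485] [0.39105326 0.8184159  0.15636634]
n 228 mean [ 0.58885965 -0.02047046  0.15470315] rect 589.961181640625 -20.552833557128906 54.06232452392578 13.927010536193848 4.553874492645264 white 50 [ 0.60328035 -0.018751  ] ang 4.746418365045705
n 258 mean [ 0.47285371 -0.19320176  0.1543043 ] rect 473.16717529296875 -193.27053833007812 54.126399993896484 15.00538158416748 44.48390197753906 white 38 [ 0.48397923 -0.18514579] ang 43.79244224388753
n 196 mean [ 0.59138787 -0.02437767  0.15331465] rect 590.1644287109375 -21.99705696105957 52.99331283569336 16.764408111572266 3.4983060359954834 white 31 [ 0.6028357  -0.01953651] ang 4.273458625474015
n 236 mean [ 0.47541156 -0.19763458  0.15373154] rect 474.35479736328125 -196.67555236816406 53.91392517089844 16.854825973510742 40.32871627807617 white 15 [ 0.48247311 -0.18550641] ang 42.41116452502796
```

View pics/scene3.png

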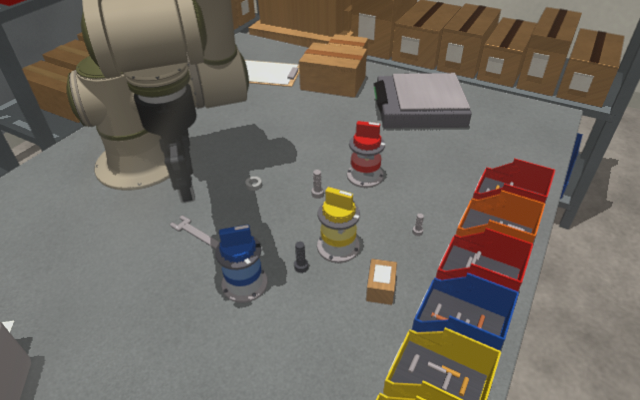

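The scene shows the blue bar (237,238) turned about 69°, from −25.8° to about 43°. Yellow (339,198) is still closed at 4.7° and the arm is clear.

```bash
python3 -c "
from plant import *
print(finish_job())"
```

```text
the job is handed in; nothing more can be done
None
```

I screwed the yellow cap home first, then unscrewed the blue cap to its open stop, and handed the job in at about 8 s of the 48 s limit. Final camera checks put both caps within about 2° of their stops, and the red jar was never touched; the hand-in returned no verdict.

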